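# Lock the hinge bolt of the citrus press with its spring cotter

## Robot

A 6-joint arm with a two-finger parallel gripper is mounted at the origin on a cart in front of the work surface, level with it; the furniture and walls round the work are solid. World frame = base frame: x ahead of the robot, y to its left, z up, the work surface at z = 0. Lengths are in m, angles in degrees, forces in N, time in s.
With the tool pointing down it reaches from about 0.35 to 0.875 m from the base axis. Payload 4.2 kg.
Tool frame: the origin (TCP) lies between the finger pads; the fingertips stand 8 mm ahead of it and the grasp point (between the pads) lies 11 mm behind it; z points along the fingers, y is the line along which they close (so a half turn about z gives the same grasp; the last joint's range is limited). The gripper opens to 87 mm and grips with 3 to 60 N. Pads are 19 mm wide; open, the fingers measure 117 mm over their backs; the gripper's body (75 mm by 190 mm) begins 51 mm behind the grasp point.
Start: joints at [80.535, 22.042, 0.453, 0, -68.411, -14.817], TCP at [0.257, 0.57, 0.231] pointing down, gripper open.
Joint ranges: [-179.83, 179.83], [-69.29, 118.12], [-61.27, 80.66], [-181.25, 117.63], [-171.15, -9.14], [-177.46, 177.46]. Speed limits (degrees/s): [159.86, 159.86, 180, 180, 180, 180].

## Interface

Orientations are given as a 3x3 rotation matrix whose columns are the frame's x, y, z axes.
In Python, from station import sense, capture, camera_model, finish_job, find_in gives the robot as it stands. The module is installed in compiled form; this text tells all that it offers.
- The arm moves only by the tool arm_command, never from a script. Its argument "motion" is a list of rows, each a list of 7 numbers: the finger opening in mm, from 0 to 87, then the shift along the tool's x, y, z in mm, then the turn, a rotation vector about the tool's x, y, z in rad. In form: [[jaw, dx, dy, dz, rx, ry, rz], ...]. A call has 1 to 8 rows; each row shifts and turns the commanded pose from where the row before left it, along the tool's axes as they then stand; what a row does not reach is not made up. A row lasts 1/10 s, in which the tool goes at most 50 mm and 8.59 degrees, less where a joint would pass 70% of its speed; a pose out of reach is approached as far as the arm can. A call with a gripper value outside its range is refused whole. The fingers move at their own pace and stop on an object; the grip force is fixed at half the most. Time passes only in rows, so rows that do not move let the fingers close. It gives the time, the measured TCP pose, the force, the opening and the grip force at its end, in the units of the state.
- sense(): the state, without advancing time (a new reading comes with each control period).
- capture(name): name is "side" or "top" or "wrist"; returns the picture (384x512x3 uint8, red, green, blue); there is no depth.
- camera_model(name): a dict with "fx", "fy", "cx", "cy" (pixels), "R" (3x3) and "t" (3): a world point X has camera coordinates R X + t. Camera axes: x right, y down, z forward; pixel columns grow to the right and rows downward; lengths in m; the calibration is good to about 2 mm. A picture is of the moment at which its call begins: read the wrist's pose just before it. camera_model takes no time and is no camera call; for the wrist camera it gives the pose at the moment of the call.
- finish_job(): hands the job in; it is judged then, once.
Trained networks look in the newest picture that a camera, given by its name, has taken for a name from the list of things; names that differ only in an ending like _2 or _b are one class to them, and where a whole thing is asked for, a point or a joint stands for the part that bears it (a point fixed in the world has none). Each returns a list of dicts, best first, with "p" (0 to 1); they miss things now and then, are a little off and sometimes report something else, mostly with a low value. They report only what shows in the picture. A call takes as long as a camera call.
- find_in(target, camera): "location" ([row, column] in pixels, amid what is visible of it).
The state is a dict: "time_s": time; "joints": joint angles; "joint_velocities": joint speeds; "effort": joint torques, N m; "tcp_pos": TCP position; "ee_rot": TCP orientation; "wrist_force": force on the tool from outside, world axes, zero at the start; "moment": the same for the moment, N m; "gripper_width": opening from 0.0 (shut) to 1.0 (fully open); "gripper_force": force on a finger pad.
Only numpy, scipy, OpenCV 4.12 (cv2) and the standard library are available. Lean on these libraries where they do the work, as an engineer would, in place of code of your own. Each camera call takes 0.05 s, during which the arm holds its last target. There are 200 camera calls.

## Task

Take the spring cotter out of its wooden rest and push its straight leg down through the cross hole in the end of the citrus press's hinge bolt, until the bow has snapped over the bolt and the foot of the cotter sits flat on it. Feel for the hole and do not force the cotter against the press; leave it locked on the bolt and let go, without disturbing the salt shaker, the mug or the honey jar.

Things in the scene. Friction and masses are not known exactly. Their poses are not given: they have to be found in the camera images.
- press: Lever citrus press, fixed: aluminium base 250 x 110 mm, two hinge cheeks (outer face at y = -28 mm, 108 mm high), lever folded down to the rear. Origin on the worktop under the hinge; z up, x along the lever to its hand grip, hinge bolt along y: an 18 mm wide, 16 mm high steel bar, flat top 94 mm above the worktop, free end on the -y side. Cup and dome stay beyond x = 65 mm.
- hole_zone (a point): Point fixed to the press, 94 mm above the worktop at x = 0, y = -58 mm: mid of the stretch of the bolt's flat top where its upright 7 mm cross hole can be (axes as the press). How far the bolt stands out differs and is not measured: the hole is within 6 mm of here along y, at x = 0; see or feel for it. The bolt ends 12 mm beyond the hole; it is too tight to shift or turn.
- clip: Spring cotter standing in its rest, 0.23 kg. Origin on the straight leg's axis at the underside of the foot; z up, away from the leg's tip. Leg: 5 mm round wire, rounded tip, 46 mm long below the foot. Foot: plate 34 (x) x 20 (y) x 7 mm. Bow on the -x side. It may go on with the bow on either side of the bolt, its x axis along the press's x; home, the foot lies on the bolt's flat top.
- clip_grip (a point): Middle of the cotter's upright metal grip, 27 mm above the clip's origin: 12 mm thick (x), 28 mm wide (y), from 7 to 47 mm above the foot's underside. Hold it across the 12 mm, fingertips above the foot.
- leg_tip (a point): Lower end of the cotter's straight leg (46 mm below the clip's origin).
- bow (a joint): Bend of the sprung bow away from the leg, rad: 0 relaxed, about 0.1 on the bolt's side, near 0 once snapped. 5 mm wire; its waist is 7 mm from the leg's axis 24 mm below the foot, flared end 38 mm below. It meets the bolt's edge with the leg 16 mm past the top, takes 8 to 18 N to push over, then slides with less and snaps under the bolt some 5 mm before the foot stops on the top.
- rest: Wooden rest, fixed: block 64 (x) x 47 (y) x 54 mm high on a base plate 84 x 64 mm, with an open slot 44 (x) x 11 mm (y) in the top. The cotter's foot lies on the top, leg and bow hang free in the slot; it lifts straight up. Origin at the centre of the underside; axes as the cotter's at the start.
- salt_shaker: Salt shaker, 44 mm across, 90 mm high; bystander. Origin at the centre of its underside.
- mug: White mug, 78 x 116 x 97 mm with its handle; bystander. Origin at the centre of its underside.
- honey_jar: Honey jar with red lid, 58 mm across, 86 mm high; bystander. Origin at the centre of its underside.

How it is judged:
By the outcome, as a careful person would: the job done as asked, in the order asked, and still so for the second after the job is handed in, with the robot touching nothing.
It also fails if it takes over 69 s, if anything falls off the work surface, if the arm or the gripper's body presses on something with over 40 N, if the wrist force passes 120 N, or if a joint passes its speed limit or range.

## Working session

There is one attempt and no reset: what is moved stays moved. The work goes in short steps, Python scripts to look and compute and a tool call to move; the robot and the scene stay as the last step left them, time stands still between calls to the robot, and variables do not carry over. Pictures are saved under pics/ and viewed, at most 10 in all, crops included, and the job is handed in when it is done.

Besides the shell and the picture viewer there is one more tool, called after "Emit:" as name(argument=value, ...), one argument or row to a line, values as JSON. arm_command: Moves the arm, as the interface text tells. Its arguments: {"type":"object","properties":{"motion":{"type":"array"}},"required":["motion"]}

```bash
mkdir -p pics; cat > h.py <<'E'
import numpy as np,cv2
from station import *
def ray(cam,rc,M=None):
    M=M or camera_model(cam);R=np.array(M["R"]);t=np.array(M["t"])
    d=R.T@np.array([(rc[1]-M["cx"])/M["fx"],(rc[0]-M["cy"])/M["fy"],1]);return -R.T@t,d
def onz(cam,rc,z,M=None):
    o,d=ray(cam,rc,M);return o+d*(z-o[2])/d[2]
def proj(cam,X,M=None):
    M=M or camera_model(cam);c=np.array(M["R"])@np.array(X)+np.array(M["t"]);return M["fy"]*c[1]/c[2]+M["cy"],M["fx"]*c[0]/c[2]+M["cx"]
def tri(a,ra,b,rb):
    o1,d1=ray(a,ra);o2,d2=ray(b,rb);d1/=np.linalg.norm(d1);d2/=np.linalg.norm(d2)
    s=np.linalg.lstsq(np.c_[d1,-d2],o2-o1,rcond=None)[0];p=o1+s[0]*d1;q=o2+s[1]*d2;return (p+q)/2,np.linalg.norm(p-q)
def save(n,im,f=1):
    cv2.imwrite(f"pics/{n}.png",cv2.cvtColor(cv2.resize(im,None,fx=f,fy=f,interpolation=cv2.INTER_CUBIC),cv2.COLOR_RGB2BGR))
E
python3 - <<'E'
from h import *
np.set_printoptions(precision=3,suppress=True)
for c in("top","side"):
    save(c+"1",capture(c),1.5)
    M=camera_model(c);print(c,M["fx"],-np.array(M["R"]).T@M["t"],np.array(M["R"]))
    for n in("clip","rest","press","salt_shaker","mug","honey_jar"):
        print(n,[(np.round(f["location"],1).tolist(),round(f["p"],2), np.round(onz(c,f["location"],.05),3).tolist()) for f in find_in(n,c)[:2]])
print(sense())
E
```

```text
top 450.482981418491 [0.397 0.091 1.087] [[-0.01  -1.    -0.002]
 [-0.994  0.01  -0.109]
 [ 0.109  0.    -0.994]]
clip [([213.1, 369.0], 0.53, [0.45, -0.16, 0.05])]
rest [([218.7, 361.9], 0.57, [0.437, -0.143, 0.05])]
press [([149.1, 256.6], 0.95, [0.602, 0.097, 0.05]), ([214.5, 366.9], 0.32, [0.447, -0.155, 0.05])]
salt_shaker [([139.8, 326.1], 0.86, [0.623, -0.066, 0.05]), ([261.5, 174.0], 0.64, [0.345, 0.287, 0.05])]
mug [([260.1, 172.3], 0.59, [0.348, 0.291, 0.05])]
honey_jar [([206.9, 151.4], 0.88, [0.47, 0.341, 0.05])]
side 390.02357945974865 [0.376 1.008 0.447] [[-0.989 -0.151  0.002]
 [-0.057  0.364 -0.929]
 [ 0.139 -0.919 -0.369]]
clip []
rest [([179.7, 289.5], 0.96, [0.438, -0.086, 0.05])]
press [([208.0, 215.9], 0.96, [0.604, 0.148, 0.05])]
salt_shaker [([176.6, 226.2], 0.57, [0.63, -0.084, 0.05])]
mug [([239.5, 316.0], 0.55, [0.358, 0.273, 0.05])]
honey_jar [([258.2, 253.4], 0.7, [0.476, 0.366, 0.05])]
{'time_s': 0.7, 'joints': array([ 80.536,  22.037,   0.453,   0.001, -68.412, -14.815]), 'joint_velocities': array([-0.059,  0.029, -0.029, -0.013, -0.071,  0.065]), 'effort': array([  0.   , -39.033,  18.759,   4.223,   0.016,  -0.   ]), 'tcp_pos': array([0.257, 0.57 , 0.231]), 'ee_rot': array([[ 0.912, -0.411,  0.   ],
       [-0.411, -0.912,  0.   ],
       [-0.   , -0.   , -1.   ]]), 'wrist_force': array([-0.296, -0.088,  0.058]), 'moment': array([-0.012,  0.059, -0.013]), 'gripper_force': 0.0, 'gripper_width': 1.0029310894461612}
```

View pics/top1.png

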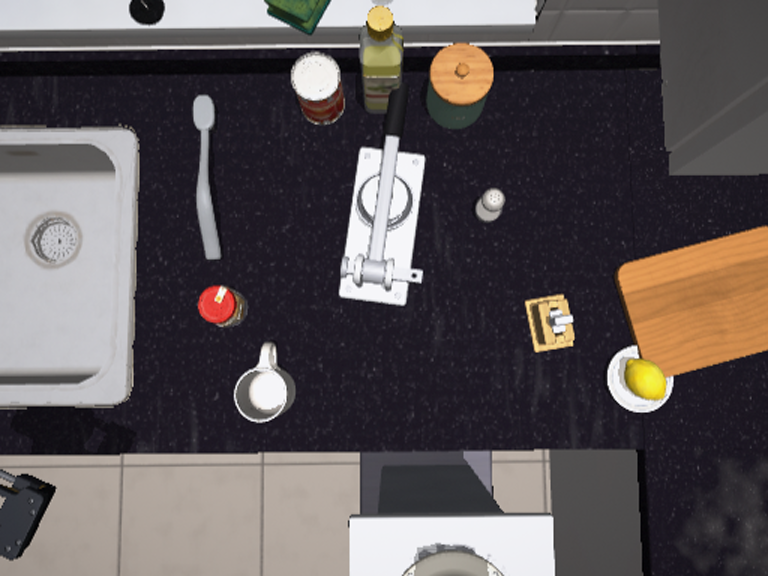

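View pics/side1.png

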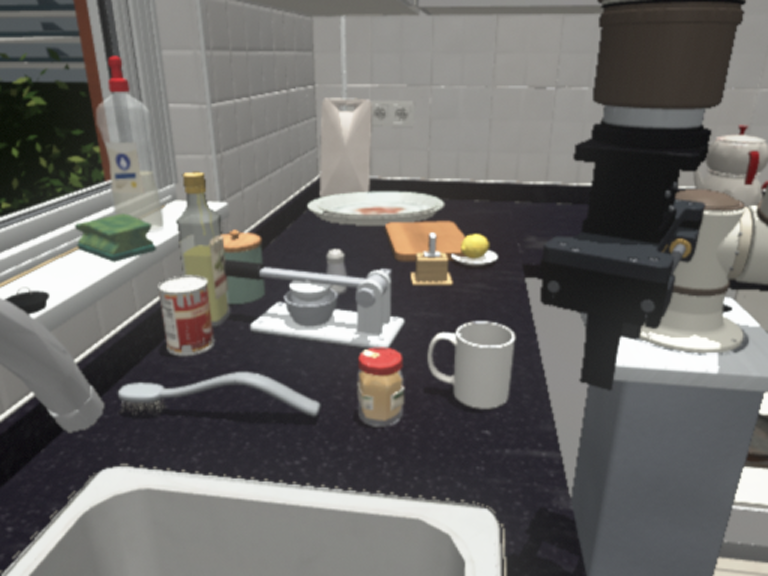

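```bash
python3 - <<'E'
from h import *
np.set_printoptions(precision=3,suppress=True)
M=camera_model("wrist");R=np.array(M["R"]);c=-R.T@M["t"];s=sense();T=s["ee_rot"]
print(M["fx"],"cam in tool",T.T@(c-s["tcp_pos"]),"\n",(R@T).T)
h=onz("top",(183.3,277.3),.094);e=onz("top",(183.3,281),.094);k=onz("top",(181.3,248),.094)
print("hole",h,"end",e,"hinge",k)
p=[onz("top",(y/1.5,x/1.5),.01) for x,y in((360,150),(341,297),(425,155),(406,303))]
for a,b in((0,1),(2,3)):
    d=p[a]-p[b];print(d,np.degrees(np.arctan2(d[1],d[0])))
p=[onz("top",(y/1.5,x/1.5),.005) for x,y in((527,300),(568,294),(575,345),(535,352))]
print(np.array(p))
print(tri("top",(149.1,256.6),"side",(208.0,215.9)))
print("grip top px->",onz("top",(321/1.5,570/1.5),.1))
E
```

```text
276.0525883961904 cam in tool [ 0.077  0.    -0.154] 
 [[-0.    -0.961 -0.276]
 [ 1.    -0.     0.001]
 [-0.001 -0.276  0.961]]
hole [0.516 0.051 0.094] end [0.516 0.043 0.094] hinge [0.521 0.116 0.094]
[ 0.241 -0.032  0.   ] -7.495387907091969
[ 0.243 -0.034  0.   ] -8.042806938582554
[[ 0.484 -0.13   0.005]
 [ 0.493 -0.196  0.005]
 [ 0.412 -0.204  0.005]
 [ 0.401 -0.14   0.005]]
(array([0.612, 0.098, 0.026]), np.float64(0.010520869506784665))
grip top px-> [ 0.445 -0.172  0.1  ]
```

Emit:
arm_command(
  motion=[
    [87,37.4,30.6,0,0,0,0],
    [87,37.4,30.6,0,0,0,0],
    [87,37.4,30.6,0,0,0,0],
    [87,37.4,30.6,0,0,0,0],
    [87,37.4,30.6,0,0,0,0],
    [87,37.4,30.6,0,0,0,0],
    [87,37.4,30.6,0,0,0,0],
    [87,37.4,30.6,0,0,0,0],
  ],
)

```text
time_s: 1.5
tcp_pos: [0.4296, 0.2218, 0.231]
ee_rot: [[0.912, -0.411, 0.001], [-0.411, -0.912, 0.001], [0.0, -0.001, -1.0]]
wrist_force: [0.4, 0.1, 0.4]
gripper_width: 0.999
gripper_force: 0.0
```

Emit:
arm_command(
  motion=[
    [87,37.4,30.6,0,0,0,0],
    [87,37.4,30.6,0,0,0,0],
    [87,37.4,30.6,0,0,0,0],
    [87,37.4,30.6,0,0,0,0],
    [87,0,0,0,0,0,0.1423],
    [87,0,0,0,0,0,0.1423],
    [87,0,0,0,0,0,0.1423],
    [87,0,0,0,0,0,0.1423],
  ],
)

```text
time_s: 2.3
tcp_pos: [0.5152, 0.0501, 0.2307]
ee_rot: [[0.541, -0.841, 0.0], [-0.841, -0.541, 0.0], [0.0, -0.0, -1.0]]
wrist_force: [0.1, -0.1, -0.5]
gripper_width: 1.002
gripper_force: 0.0
```

Emit:
arm_command(
  motion=[
    [87,0,0,12,0,0,0.1423],
    [87,0,0,12,0,0,0.1423],
    [87,0,0,12,0,0,0.1423],
    [87,0,0,12,0,0,0.1423],
    [87,0,0,12,0,0,0.1423],
    [87,0,0,0,0,0,0],
  ],
)

```text
time_s: 2.9
tcp_pos: [0.514, 0.0501, 0.1691]
ee_rot: [[-0.133, -0.991, -0.003], [-0.991, 0.133, -0.001], [0.001, 0.003, -1.0]]
wrist_force: [0.4, -0.3, -0.2]
gripper_width: 1.0
gripper_force: 0.0
```

```bash
python3 - <<'E'
from h import *
np.set_printoptions(precision=3,suppress=True)
s=sense();M=camera_model("wrist");im=capture("wrist");print(s["time_s"],s["tcp_pos"],s["ee_rot"][:,1])
r,c=proj("wrist",[.516,.051,.094],M);print(r,c)
r,c=int(r),int(c)
save("w1",im,1.5)
np.save("w1.npy",im)
E
```

```text
2.9 [0.514 0.05  0.169] [-0.991  0.133  0.003]
202.05576898228514 255.51587419301518
```

View pics/w1.png

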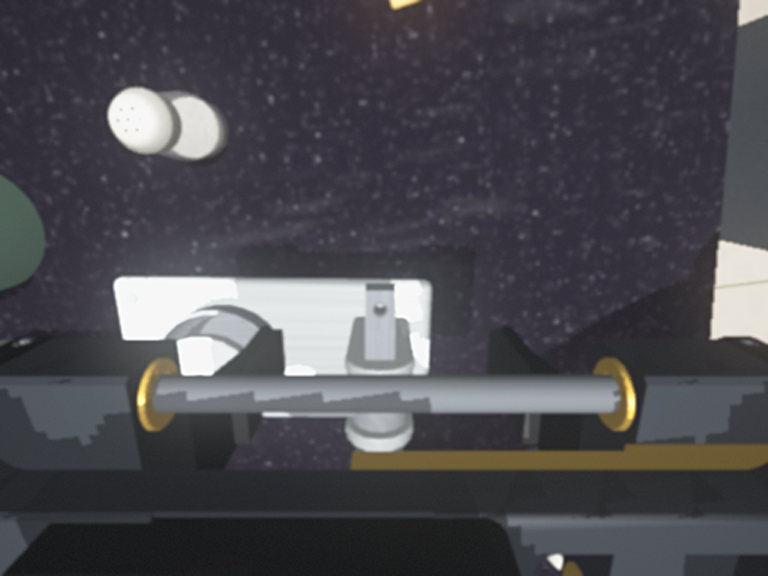

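```bash
python3 - <<'E'
from h import *
np.set_printoptions(precision=4,suppress=True)
im=np.load("w1.npy");g=cv2.cvtColor(im,cv2.COLOR_RGB2GRAY)
print(g[186:240:2,238:270])
M=camera_model("wrist")
for n,p,z in(("hole",(205.3,253.3),.094),("boltA",(192,253.3),.094),("boltB",(238,252.8),.094),("plateL",(186,80),.012),("plateR",(187.5,285),.012),("e1",(205.3,243.6),.094),("e2",(205.3,262.8),.094)):
    print(n,onz("wrist",p,z,M))
E
```

```text
[[139 137 138 137 137 139 137 137 137 137 136 137 137 135 137 136 133 131
  130 130 129 133 147 161 167 166 166 164 164 163 161 161]
 [185 185 186 185 184 175 164 159 158 159 160 159 158 159 159 159 160 158
  159 158 159 167 190 210 222 231 241 243 243 242 239 239]
 [218 218 218 218 214 185 139 112 110 110 111 110 111 110 110 111 109 110
  111 110 110 111 110 113 152 229 250 249 248 248 248 248]
 [234 234 234 235 230 200 147 117 117 117 118 118 118 118 119 118 119 118
  118 118 117 117 116 116 156 237 252 248 247 247 247 247]
 [232 232 233 232 228 216 195 186 186 187 187 187 187 186 185 185 188 190
  190 191 189 186 184 182 200 240 250 248 247 247 247 247]
 [232 232 232 233 228 219 205 198 198 197 199 198 198 197 196 198 200 202
  202 204 202 199 195 194 212 242 249 248 247 247 247 247]
 [232 233 234 233 230 220 205 198 198 197 198 198 199 196 195 196 198 200
  201 202 201 197 194 192 212 243 249 248 247 247 247 247]
 [228 229 229 229 225 216 203 199 196 197 197 197 197 194 192 194 197 199
  201 202 201 197 194 192 202 233 249 248 247 247 247 247]
 [230 230 231 231 227 218 203 198 19
[... 1989 characters left out ...]
196 196 196 197 196 195 194 194 194 194 196
  196 195 194 192 194 193 185 165 143 135 134 135 135 136]
 [136 136 134 137 147 171 191 195 196 196 197 196 194 193 194 194 193 194
  196 195 193 192 193 193 185 165 144 136 136 135 136 135]
 [136 136 136 136 148 171 189 195 196 195 196 196 194 194 193 193 193 194
  194 195 194 192 192 192 183 163 142 135 135 136 135 136]
 [136 136 134 136 146 169 187 194 194 194 195 195 192 192 192 192 192 193
  195 194 193 191 191 190 178 158 140 135 135 135 136 135]]
hole [0.5194 0.0543 0.094 ]
boltA [0.5177 0.0422 0.094 ]
boltB [0.524  0.0855 0.094 ]
plateL [0.7223 0.0322 0.012 ]
plateR [0.4843 0.0655 0.012 ]
e1 [0.5278 0.0532 0.094 ]
e2 [0.511  0.0554 0.094 ]
```

Emit:
arm_command(
  motion=[
    [87,45,7.4,0,0,0,0],
    [87,45,7.4,0,0,0,0],
    [87,45,7.4,0,0,0,0],
    [87,45,7.4,0,0,0,0],
    [87,45,7.4,0,0,0,0],
    [87,0,0,0,0,0,-0.13],
    [87,0,0,0,0,0,-0.13],
    [87,0,0,0,0,0,0],
  ],
)

```text
time_s: 3.75
tcp_pos: [0.4488, -0.1683, 0.1716]
ee_rot: [[0.127, -0.992, 0.002], [-0.992, -0.127, -0.0], [0.001, -0.002, -1.0]]
wrist_force: [0.2, -0.1, -0.1]
gripper_width: 0.998
gripper_force: 0.0
```

```bash
python3 - <<'E'
from h import *
np.set_printoptions(precision=4,suppress=True)
s=sense();M=camera_model("wrist");im=capture("wrist");print(s["time_s"],s["tcp_pos"],s["ee_rot"],s["wrist_force"])
for n in("clip","clip_grip","rest"):print(n,[(f["location"],f["p"]) for f in find_in(n,"wrist")[:2]])
np.save("w2.npy",im);save("w2",im[80:330,100:412],2.4)
E
```

```text
3.75 [ 0.4488 -0.1683  0.1716] [[ 0.1273 -0.9919  0.002 ]
 [-0.9919 -0.1273 -0.0004]
 [ 0.0006 -0.002  -1.    ]] [ 0.2451 -0.1142 -0.0547]
clip [([198.8, 254.2], 0.66)]
clip_grip [([199.5, 255.0], 0.89)]
rest [([177.1, 260.6], 0.98)]
```

View pics/w2.png

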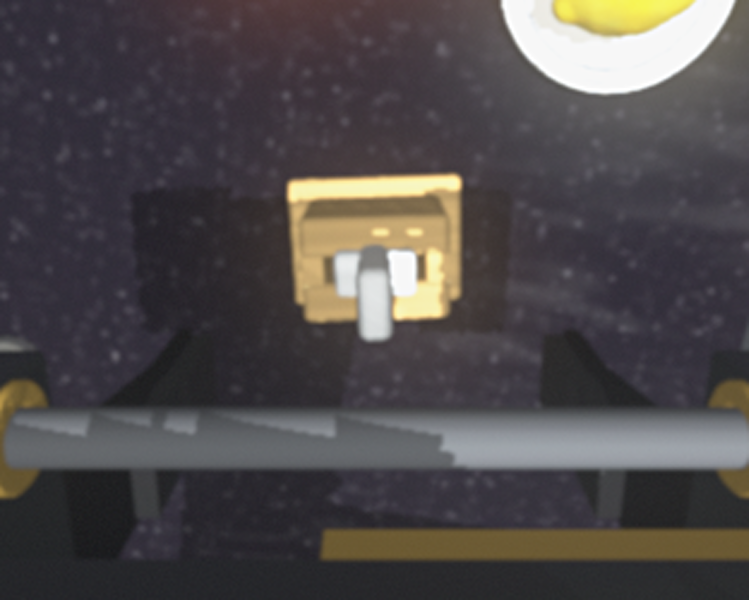

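```bash
python3 - <<'E'
from h import *
np.set_printoptions(precision=4,suppress=True)
s=sense();M=camera_model("wrist");T=s["ee_rot"]
for n,p,z in(("griptop",(206.3,256),.101),("e1",(80+268/2.4,256),.101),("e2",(80+338/2.4,256),.101),("foot",(80+272/2.4,100+375/2.4),.061),("b1",(80+322/2.4,100+303/2.4),.054),("b2",(80+315/2.4,100+447/2.4),.054)):
    w=onz("wrist",p,z,M);print(n,w,"tool",T.T@(w-s["tcp_pos"])*1000)
E
```

```text
griptop [ 0.4499 -0.164   0.101 ] tool [-3.2314 -1.5633 69.9496]
e1 [ 0.4516 -0.177   0.101 ] tool [ 9.8861 -1.5495 69.9521]
e2 [ 0.4482 -0.1507  0.101 ] tool [-16.6661  -1.5775  69.9472]
foot [ 0.4498 -0.1636  0.061 ] tool [ -3.6662  -1.4483 109.9495]
b1 [ 0.4779 -0.1349  0.054 ] tool [-28.6035 -32.9485 116.9675]
b2 [ 0.416 -0.146  0.054] tool [-25.3391  29.8799 116.923 ]
```

Emit:
arm_command(
  motion=[
    [87,-3.2,-1.5,0,0,0,-0.045],
    [87,0,0,35,0,0,0],
    [87,0,0,35,0,0,0],
    [87,0,0,20,0,0,0],
    [87,0,0,6,0,0,0],
    [30,0,0,0,0,0,0],
    [10,0,0,0,0,0,0],
    [5,0,0,0,0,0,0],
  ],
)

```text
time_s: 4.75
tcp_pos: [0.4506, -0.1643, 0.0758]
ee_rot: [[0.171, -0.985, 0.003], [-0.985, -0.171, -0.0], [0.001, -0.003, -1.0]]
wrist_force: [-1.4, -0.5, -0.8]
gripper_width: 0.81
gripper_force: 0.0
```

Emit:
arm_command(
  motion=[
    [5,0,0,0,0,0,0],
    [5,0,0,0,0,0,0],
    [5,0,0,0,0,0,0],
    [5,0,0,0,0,0,0],
  ],
)

```text
time_s: 5.15
tcp_pos: [0.4496, -0.1643, 0.0747]
ee_rot: [[0.17, -0.985, 0.0], [-0.985, -0.17, -0.0], [0.0, -0.0, -1.0]]
wrist_force: [1.0, 0.7, -0.0]
gripper_width: 0.446
gripper_force: 0.0
```

Emit:
arm_command(
  motion=[
    [5,0,0,0,0,0,0],
    [5,0,0,0,0,0,0],
    [5,0,0,0,0,0,0],
    [5,0,0,0,0,0,0],
    [5,0,0,0,0,0,0],
    [5,0,0,0,0,0,0],
  ],
)

```text
time_s: 5.75
tcp_pos: [0.4496, -0.1643, 0.0745]
ee_rot: [[0.17, -0.985, 0.0], [-0.985, -0.17, 0.0], [0.0, -0.0, -1.0]]
wrist_force: [0.5, 0.1, 0.3]
gripper_width: 0.136
gripper_force: 30.0
```

Emit:
arm_command(
  motion=[
    [5,0,0,-10,0,0,0],
    [5,0,0,-20,0,0,0],
    [5,0,0,-30,0,0,0],
    [5,0,0,-35,0,0,0],
    [5,0,0,-30,0,0,0],
    [5,0,0,0,0,0,0.1023],
    [5,0,0,0,0,0,0.1023],
    [5,0,0,0,0,0,0.1023],
  ],
)

```text
time_s: 6.55
tcp_pos: [0.4488, -0.1641, 0.2]
ee_rot: [[-0.14, -0.99, -0.0], [-0.99, 0.14, 0.001], [-0.001, 0.0, -1.0]]
wrist_force: [-0.3, -0.4, -2.9]
gripper_width: 0.138
gripper_force: 30.0
```

Emit:
arm_command(
  motion=[
    [5,-30,-6.6,0,0,0,0],
    [5,-40,-6.6,0,0,0,0],
    [5,-40,-6.6,0,0,0,0],
    [5,-40,-6.6,0,0,0,0],
    [5,-40,-6.6,0,0,0,0],
    [5,-37,-6.4,0,0,0,0],
    [5,0,0,25,0,0,0],
    [5,0,0,0,0,0,0],
  ],
)

```text
time_s: 7.35
tcp_pos: [0.5164, 0.0556, 0.1716]
ee_rot: [[-0.135, -0.991, -0.008], [-0.991, 0.135, -0.002], [0.003, 0.008, -1.0]]
wrist_force: [-1.2, -1.2, -2.7]
gripper_width: 0.141
gripper_force: 30.0
```

```bash
python3 - <<'E'
from h import *
np.set_printoptions(precision=4,suppress=True)
s=sense();M=camera_model("wrist");im=capture("wrist");print(s["time_s"],s["tcp_pos"],s["ee_rot"],s["wrist_force"])
print(proj("wrist",[.5196,.0554,.094],M),proj("wrist",s["tcp_pos"]+s["ee_rot"][:,2]*.0665,M))
print(find_in("leg_tip","wrist")[:2],find_in("hole_zone","wrist")[:2])
np.save("w3.npy",im);save("w3",im[150:280,170:340],4.5)
E
```

```text
7.35 [0.5164 0.0556 0.1716] [[-0.1346 -0.9909 -0.0083]
 [-0.9909  0.1346 -0.0017]
 [ 0.0028  0.008  -1.    ]] [-1.2231 -1.2218 -2.6933]
(np.float64(200.20155533201063), np.float64(253.63171964907124)) (np.float64(203.82370536930028), np.float64(258.0154872681802))
[{'location': [233.1, 257.2], 'p': 0.77}] [{'location': [204.0, 164.5], 'p': 0.77}]
```

View pics/w3.png

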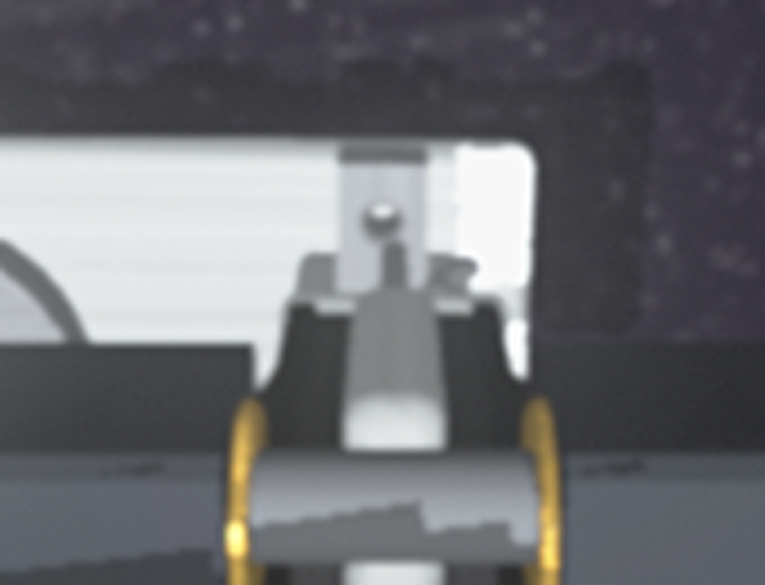

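```bash
python3 - <<'E'
from h import *
np.set_printoptions(precision=4,suppress=True)
s=sense();M=camera_model("wrist");im=capture("wrist");T=s["ee_rot"];print(s["time_s"],s["tcp_pos"],T,s["wrist_force"],s["moment"])
g=cv2.cvtColor(im,cv2.COLOR_RGB2GRAY)
print(g[182:214,243:268])
tip=s["tcp_pos"]+T[:,2]*.0665
print("tip",tip,proj("wrist",tip,M),proj("wrist",[.5196,.0554,.094],M))
for p in((198.5,255),(198,255),(199,254)): print(onz("wrist",p,.094,M))
E
```

```text
7.5 [0.5192 0.0547 0.1752] [[-0.1355 -0.9908  0.0001]
 [-0.9908  0.1355 -0.0005]
 [ 0.0005 -0.0002 -1.    ]] [-0.2239 -0.409  -2.5011] [ 0.0848 -0.0756  0.0302]
[[182 183 182 183 182 172 148 124 117 119 120 120 120 121 120 120 120 120
  119 121 121 122 122 123 127]
 [199 199 198 199 196 181 151 120 108 108 109 109 110 110 109 110 109 110
  109 110 110 111 109 110 117]
 [216 217 216 217 214 194 157 126 116 116 115 117 116 113 114 114 115 115
  114 114 114 114 114 114 122]
 [227 227 227 226 225 214 181 157 150 150 150 149 146 141 139 140 141 142
  142 143 142 142 140 139 143]
 [233 234 234 234 233 225 207 192 187 188 189 187 184 178 174 174 176 179
  181 180 181 178 175 172 175]
 [235 235 235 236 234 227 215 204 201 200 201 200 199 195 193 193 195 198
  201 202 201 199 194 193 194]
 [233 233 233 233 232 225 213 203 200 199 200 200 200 199 198 197 201 203
  203 205 205 202 197 195 198]
 [231 232 232 233 231 224 212 202 199 198 200 200 199 198 196 195 199 202
  203 204 204 201 197 194 198]
 [232 233 233 233 232 224 213 202 199 199 199 199 199 197 197 196 200 202
  202 204 203 200 197 196
[... 1947 characters left out ...]
30 113 112 113 125 157
  188 201 200 197 192 182 166]
 [134 133 133 133 139 160 185 197 197 198 191 166 131 113 113 113 122 152
  185 199 200 192 179 162 143]
 [134 133 134 132 139 161 183 196 199 198 190 162 128 113 112 113 122 151
  183 198 196 181 156 136 124]
 [133 133 133 133 138 161 185 197 199 196 184 157 127 114 113 114 122 151
  182 194 189 165 138 123 119]
 [135 133 133 132 139 158 182 195 193 185 171 149 127 119 120 121 126 144
  170 180 170 150 133 127 127]]
tip [0.5192 0.0547 0.1087] (np.float64(203.82891550496154), np.float64(258.00297574447876)) (np.float64(199.31138764301087), np.float64(257.57065613866354))
[0.5218 0.0543 0.094 ]
[0.5217 0.0539 0.094 ]
[0.5227 0.0547 0.094 ]
```

Emit:
arm_command(
  motion=[
    [5,0,1,5,0,0,0],
    [5,0,0,5,0,0,0],
    [5,0,0,2,0,0,0],
    [5,0,0,2,0,0,0],
    [5,0,0,1.5,0,0,0],
    [5,0,0,1,0,0,0],
    [5,0,0,0.5,0,0,0],
    [5,0,0,0,0,0,0],
  ],
)

```text
time_s: 8.35
tcp_pos: [0.5181, 0.0553, 0.1575]
ee_rot: [[-0.135, -0.991, -0.0], [-0.991, 0.135, -0.0], [0.0, 0.0, -1.0]]
wrist_force: [-0.2, -1.6, -2.9]
gripper_width: 0.135
gripper_force: 30.0
```

Emit:
arm_command(
  motion=[
    [5,0.4,0,2,0,0,0],
    [5,0,0,2,0,0,0],
    [5,0,0,2,0,0,0],
    [5,0,0,0,0,0,0],
  ],
)

```text
time_s: 8.75
tcp_pos: [0.518, 0.0551, 0.1511]
ee_rot: [[-0.135, -0.991, -0.001], [-0.991, 0.135, -0.0], [0.0, 0.001, -1.0]]
wrist_force: [-0.2, -0.5, -2.8]
gripper_width: 0.136
gripper_force: 30.0
```

Emit:
arm_command(
  motion=[
    [5,0,0,2,0,0,0],
    [5,0,0,2,0,0,0],
    [5,0,0,2,0,0,0],
    [5,0,0,1,0,0,0],
    [5,0,0,0,0,0,0],
  ],
)

```text
time_s: 9.25
tcp_pos: [0.5175, 0.0549, 0.1443]
ee_rot: [[-0.135, -0.991, -0.002], [-0.991, 0.135, -0.0], [0.001, 0.002, -1.0]]
wrist_force: [-2.9, -1.0, 0.0]
gripper_width: 0.136
gripper_force: 30.0
```

Emit:
arm_command(
  motion=[
    [5,0,0,1,0,0,0],
    [5,0,0,1,0,0,0],
    [5,0,0,1,0,0,0],
    [5,0,0,0,0,0,0],
  ],
)

```text
time_s: 9.65
tcp_pos: [0.5176, 0.0548, 0.1425]
ee_rot: [[-0.135, -0.991, -0.001], [-0.991, 0.135, -0.001], [0.001, 0.001, -1.0]]
wrist_force: [-6.5, -0.9, 6.5]
gripper_width: 0.135
gripper_force: 30.1
```

Emit:
arm_command(
  motion=[
    [5,0,0,1,0,0,0],
    [5,0,0,1,0,0,0],
    [5,0,0,0,0,0,0],
  ],
)

```text
time_s: 9.95
tcp_pos: [0.5172, 0.0547, 0.1398]
ee_rot: [[-0.135, -0.991, -0.002], [-0.991, 0.135, -0.001], [0.001, 0.002, -1.0]]
wrist_force: [-4.3, -1.1, 2.5]
gripper_width: 0.136
gripper_force: 30.0
```

Emit:
arm_command(
  motion=[
    [5,0,0,2,0,0,0],
    [5,0,0,2,0,0,0],
    [5,0,0,2,0,0,0],
    [5,0,0,0,0,0,0],
  ],
)

```text
time_s: 10.35
tcp_pos: [0.5171, 0.0546, 0.1325]
ee_rot: [[-0.136, -0.991, -0.003], [-0.991, 0.136, -0.001], [0.001, 0.003, -1.0]]
wrist_force: [-4.0, -1.6, -2.6]
gripper_width: 0.138
gripper_force: 30.0
```

Emit:
arm_command(
  motion=[
    [5,0.2,0.3,2,0,0,0],
    [5,0,0,2,0,0,0],
    [5,0,0,2,0,0,0],
    [5,0,0,2,0,0,0],
    [5,0,0,0,0,0,0],
  ],
)

```text
time_s: 10.85
tcp_pos: [0.5171, 0.0546, 0.1248]
ee_rot: [[-0.136, -0.991, -0.002], [-0.991, 0.136, -0.001], [0.001, 0.002, -1.0]]
wrist_force: [-4.0, -1.2, -2.2]
gripper_width: 0.135
gripper_force: 30.0
```

Emit:
arm_command(
  motion=[
    [5,0,0,2,0,0,0],
    [5,0,0,2,0,0,0],
    [5,0,0,2,0,0,0],
    [5,0,0,0,0,0,0],
  ],
)

```text
time_s: 11.25
tcp_pos: [0.5172, 0.0547, 0.1182]
ee_rot: [[-0.136, -0.991, -0.002], [-0.991, 0.136, -0.0], [0.0, 0.002, -1.0]]
wrist_force: [-2.2, -1.6, -6.6]
gripper_width: 0.137
gripper_force: 30.0
```

Emit:
arm_command(
  motion=[
    [5,0,0,1.5,0,0,0],
    [5,0,0,1,0,0,0],
    [5,0,0,1,0,0,0],
    [5,0,0,0,0,0,0],
  ],
)

```text
time_s: 11.65
tcp_pos: [0.5183, 0.055, 0.1161]
ee_rot: [[-0.135, -0.991, 0.001], [-0.991, 0.135, 0.0], [-0.0, -0.001, -1.0]]
wrist_force: [-2.5, -0.4, -3.9]
gripper_width: 0.136
gripper_force: 30.0
```

Emit:
arm_command(
  motion=[
    [5,0,0,0.5,0,0,0],
    [5,0,0,0.5,0,0,0],
    [5,0,0,0.5,0,0,0],
    [5,0,0,0,0,0,0],
  ],
)

```text
time_s: 12.05
tcp_pos: [0.5185, 0.055, 0.1149]
ee_rot: [[-0.135, -0.991, 0.001], [-0.991, 0.135, 0.0], [-0.0, -0.001, -1.0]]
wrist_force: [-1.7, -2.4, -1.3]
gripper_width: 0.135
gripper_force: 30.0
```

Emit:
arm_command(
  motion=[
    [5,0,0,0.5,0,0,0],
    [5,0,0,0.5,0,0,0],
    [5,0,0,0.5,0,0,0],
    [5,0,0,0,0,0,0],
  ],
)

```text
time_s: 12.45
tcp_pos: [0.5185, 0.0549, 0.1145]
ee_rot: [[-0.134, -0.991, 0.002], [-0.991, 0.134, -0.0], [-0.0, -0.002, -1.0]]
wrist_force: [-3.5, -2.7, 6.1]
gripper_width: 0.135
gripper_force: 30.0
```

Emit:
arm_command(
  motion=[
    [5,0,0,0.7,0,0,0],
    [5,0,0,0,0,0,0],
    [5,0,0,-1,0,0,0],
    [5,0,0,0,0,0,0],
  ],
)

```text
time_s: 12.85
tcp_pos: [0.5185, 0.0549, 0.1144]
ee_rot: [[-0.135, -0.991, 0.002], [-0.991, 0.135, 0.0], [-0.0, -0.002, -1.0]]
wrist_force: [-4.4, -1.2, 5.6]
gripper_width: 0.141
gripper_force: 30.0
```

```bash
python3 - <<'E'
from h import *
s=sense();print(s["time_s"],s["tcp_pos"],s["wrist_force"])
im=capture("side");r,c=map(int,proj("side",[.52,.055,.1]));print(r,c)
save("s2",im[r-45:r+35,c-60:c+60],6)
E
```

```text
12.85 [0.51847676 0.05493606 0.11443458] [-4.40912981 -1.15614323  5.64099852]
178 255
```

View pics/s2.png

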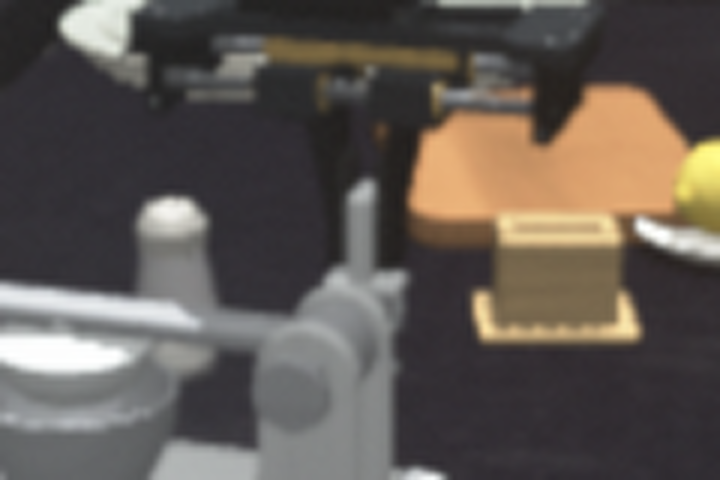

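The crop shows the foot at about (285,390), level with the bolt top behind the hinge, and the grip held between the fingertips at (225,362). I'll let go and back off upward.

Emit:
arm_command(
  motion=[
    [20,0,0,0,0,0,0],
    [30,0,0,0,0,0,0],
    [40,0,0,0,0,0,0],
    [40,0,0,0,0,0,0],
    [40,0,0,-10,0,0,0],
    [40,0,0,-30,0,0,0],
    [40,0,0,-40,0,0,0],
    [40,0,0,0,0,0,0],
  ],
)

```text
time_s: 13.7
tcp_pos: [0.5217, 0.0559, 0.1998]
ee_rot: [[-0.134, -0.991, 0.013], [-0.991, 0.134, 0.003], [-0.005, -0.012, -1.0]]
wrist_force: [0.6, -0.2, 1.2]
gripper_width: 0.461
gripper_force: 0.0
```

Emit:
arm_command(
  motion=[
    [40,0,0,0,0,0,0],
    [40,0,0,0,0,0,0],
  ],
)

```text
time_s: 13.9
tcp_pos: [0.5173, 0.0548, 0.1929]
ee_rot: [[-0.135, -0.991, -0.001], [-0.991, 0.135, -0.0], [0.0, 0.001, -1.0]]
wrist_force: [-1.0, -0.8, -0.6]
gripper_width: 0.458
gripper_force: 0.0
```

```bash
python3 - <<'E'
from h import *
s=sense();print(s["time_s"],s["tcp_pos"],s["wrist_force"],s["gripper_width"])
im=capture("wrist");M=camera_model("wrist");r,c=map(int,proj("wrist",[.519,.055,.1]));print(r,c)
for z in(.094,.101,.141): print(z,proj("wrist",[.5189,.0549,z],M))
a=im[r-50:r+50,c-60:c+60]
im=capture("side");r,c=map(int,proj("side",[.52,.055,.1]))
save("w4",np.hstack([a,im[r-60:r+40,c-50:c+60]]),3.4)
E
```

```text
13.9 [0.51728719 0.05477898 0.19291041] [-0.95024398 -0.75391502 -0.64197698] 0.4583794753620337
195 255
0.094 (np.float64(193.43386244795835), np.float64(255.97502823366474))
0.101 (np.float64(195.60208842437527), np.float64(255.96001196373552))
0.141 (np.float64(210.5507868040697), np.float64(255.85648322992256))
```

View pics/w4.png

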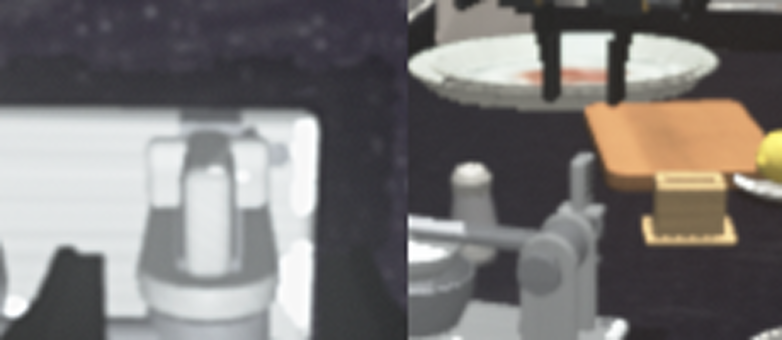

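```bash
python3 -c "
from station import *
print(finish_job())"
```

```text
the job is handed in; nothing more can be done
None
```

The cotter is pushed home in the bolt's cross hole and released, with its foot flat on the bolt at the expected height. The snap was felt as a downward pull just before the foot seated, not seen directly. The arm stayed well clear of the salt shaker, mug and honey jar, and the job was handed in at about 14 s with no verdict returned.

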